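Set the drill stand's depth stop on the towel-rail block

ROBOT

A 6-joint arm with a two-finger parallel gripper is mounted at the origin on the work surface. World frame = base frame: x ahead of the robot, y to its left, z up, the work surface at z = 0. Lengths are in m, angles in rad, forces in N, time in s.
With the tool pointing down it reaches from about 0.35 to 0.975 m from the base axis. Payload 4.9 kg.
Tool frame: the origin (TCP) lies on the mounting face of the last link; the fingertips stand 173 mm ahead of it and the grasp point (between the pads) lies 155 mm ahead of it; y points along the fingers, x is the direction in which the jaws open and shut, and the axes are right-handed (so a half turn about y gives the same grasp; the last joint's range is limited). The gripper opens to 85 mm and grips with 20 to 120 N. Pads are 22 mm wide; open, the fingers measure 114 mm over their backs; the gripper's body (76 mm by 85 mm) begins 54 mm behind the grasp point. The pads swing forward as they close: fully open they stand 13 mm farther back than shut.
Start: joints at [-1.424, 0.053, 1.613, -0, 1.476, -0.119], TCP at [0.164, -0.603, 0.405] pointing down, gripper open.
Joint ranges: [-3.01, 3.01], [-1.01, 2.22], [0.06, 2.58], [-1.02, 4.17], [0.09, 2.62], [-3.14, 3.14]. Speed limits (rad/s): [2.57, 2.57, 3.14, 3.14, 3.14, 3.14].

INTERFACE

Orientations are given as a unit quaternion [w, x, y, z].
In Python, from plant import manip gives the robot as it stands. The module is installed in compiled form; this text tells all that it offers.
- The arm moves only by the tool carry_out, never from a script. Its argument "moves" is one flat list of numbers, 7 for each row, row after row: the turn, a rotation vector about the world's x, y, z in rad, then the shift along the world's x, y, z in cm, then the finger opening in cm, from 0 to 8.54. In form: [wx, wy, wz, tx, ty, tz, hand, wx, wy, wz, tx, ty, tz, hand, ...]. A call has 1 to 20 rows; each row shifts and turns the commanded pose from where the row before left it; what a row does not reach is not made up. A row lasts 1/8 s, in which the tool goes at most 62.5 mm and 10.7 degrees, less where a joint would pass 70% of its speed; a pose out of reach is approached as far as the arm can. A call is refused whole if a number of a shift passes 6.25 or a number of a turn 0.188, either way. A call with a gripper value outside its range is refused whole. The fingers move at their own pace and stop on an object; the grip force is fixed at half the most. Time passes only in rows, so rows that do not move let the fingers close. It gives the time, the measured TCP pose, the force and the opening at its end, in the units of the state.
- manip.state(): the state, without advancing time (a new reading comes with each control period).
- manip.grab_frame(name): name is "scene" or "top" or "wrist"; returns a dict with "img" (384x512x3 uint8, red, green, blue), "range_z" (384x512 float32, m along the optical axis (not along the pixel's ray), 0 where there is no reading), "fovy" (degrees; the focal length in pixels is half the picture's height over the tangent of half this angle, whatever the lens; pixels are square), "cx", "cy" (the principal point, pixels), "k1" (the pictures are not rectified: a ray, as slopes to the right and down, at radius r is drawn at 1 + k1 r^2 times it, then the intrinsics apply), "rvec" (rotation vector, rad) and "tvec" (3), from world to camera coordinates, as OpenCV has them. Camera axes: x right, y down, z forward; pixel columns grow to the right and rows downward; lengths in m; the calibration is good to about 2 mm. A picture is of the moment at which its call begins.
- manip.job_done(): hands the job in, once; it reports no verdict.
The state is a dict: "time": time; "joint_pos": joint angles; "joint_vel": joint speeds; "joint_efforts": joint torques, N m; "tool_pos": TCP position; "tool_rot": TCP orientation; "contact_force": force on the tool from outside, world axes, zero at the start; "ft_torque": the same for the moment, N m; "gripper_width": opening from 0.0 (shut) to 1.0 (fully open).
Only numpy, scipy, OpenCV 4.12 (cv2) and the standard library are available. Lean on these libraries where they do the work, as an engineer would, in place of code of your own. Each camera call takes 0.05 s, during which the arm holds its last target. There are 200 camera calls.

TASK

Two drill stands are on the bathroom worktop, and one has a wooden towel-rail block on its base. On that stand, push the depth stop down by its round knob until its foot touches the block, then lock it by pressing the clamp lever beside it all the way down. Leave the block under the stop.

Things in the scene. Friction and masses are not known exactly. Their poses are not given: they have to be found in the camera images.
- stand_knob (a point): Top centre of the round black knob (38 mm wide, 25 mm thick) on the depth stop of the stand that holds the block; its twin has none. Below it a vertical 12 mm rod slides in the grey head; the underside of its 26 mm foot is 140 mm below this point, at first 40-65 mm above the block. Stiff (4 N), stays where left. z up, x to the column 85 mm away (top 25 mm below the lowered knob), y to the lever.
- stand_pad (a point): Centre of the upper face of the black pad (26 x 30 mm) at the end of that stand's steel clamp lever; moves with it. Hinge: 34 mm from the rod axis along the knob's y, 150 mm above the worktop; pad 70 mm from it. Slopes up 40-50 degrees when open, level when locked: the pad sinks 50 mm and moves 25 mm outwards. Stiff (4 N on the pad), stays where left. y points along the lever to its end.
- stand_clamp (a joint): Angle of that clamp lever in rad: 0 is open (sloping up 50 degrees), 0.87 is locked (level, at its hard stop).
- block_top (a point): Centre of the top face of the wooden block, 100 by 100 mm, 50 mm high, lying loose on its stand's 12 mm base plate, so its top is 62 mm above the worktop; z up. The stop's foot comes down on this face up to 35 mm from its centre; with no block it would go 12 mm lower.
Not all that is in view belongs to the job. What is shaped like the part that bears block_top but orange is not meant.

How it is judged:
By the outcome, as a careful person would: the job done as asked, in the order asked, and still so for the second after the job is handed in, with the robot touching nothing.
It also fails if it takes over 38 s, if anything falls off the work surface, if the arm or the gripper's body presses on something with over 40 N, if the wrist force passes 120 N, or if a joint passes its speed limit or range.

## Working session

There is one attempt and no reset: what is moved stays moved. The work goes in short steps, Python scripts to look and compute and a tool call to move; the robot and the scene stay as the last step left them, time stands still between calls to the robot, and variables do not carry over. Pictures are saved under pics/ and viewed, and the job is handed in when it is done.

Besides the shell and the picture viewer there is one more tool, called after "Request:" in YAML: its name, and indented under it one key for each argument. carry_out: Moves the arm, as the interface text tells. Its arguments: {"type":"object","properties":{"moves":{"type":"array","items":{"type":"number"}}},"required":["moves"]}

```bash
mkdir -p pics
cat > h.py <<'E'
import numpy as np, cv2
from plant import manip
def grab(n,save=None):
    f=manip.grab_frame(n)
    if save: cv2.imwrite(f'pics/{save}.png',f['img'][:,:,::-1])
    return f
def cloud(f):
    im=f['img'];H,W=im.shape[:2];F=H/2/np.tan(np.radians(f['fovy'])/2)
    v,u=np.mgrid[:H,:W];K=np.array([[F,0,f['cx']],[0,F,f['cy']],[0,0,1.]])
    p=cv2.undistortPoints(np.stack([u,v],-1).reshape(-1,1,2).astype(float),K,np.array([f['k1'],0,0,0,0.]))[:,0]
    z=f['range_z'].reshape(-1,1)
    c=np.hstack([p*z,z]);R=cv2.Rodrigues(np.array(f['rvec'],float))[0]
    w=((c-np.array(f['tvec']))@R).reshape(H,W,3); w[f['range_z']<=0]=np.nan
    return w
E
python3 - <<'E'
from h import *
for n in('scene','top','wrist'):
    f=grab(n,n+'0'); w=cloud(f); np.save(n+'0.npy',w)
    R=cv2.Rodrigues(np.array(f['rvec'],float))[0];print(n,-R.T@np.array(f['tvec']),f['fovy'],f['k1'])
print(manip.state())
E
```

```text
scene [0.85836183 0.02958038 0.88347107] 54.54666836392629 -0.05794203931166681
top [ 3.31402782e-01 -1.92113636e-04  1.09114919e+00] 51.57695141486916 -0.01803380709421549
wrist [ 0.232267   -0.58493801  0.37264199] 69.78413825694696 -0.012334851030767383
{'time': 0.15, 'joint_pos': array([-1.42398695e+00,  5.32218554e-02,  1.61399849e+00,  2.25831720e-05,
        1.47600320e+00, -1.18947981e-01]), 'joint_vel': array([ 0.00090368, -0.00145307, -0.00480855, -0.0020726 ,  0.00086354,
       -0.00111475]), 'joint_efforts': array([ 2.66823590e-04, -3.94242311e+01, -3.70721626e+01, -1.14026830e-04,
        4.64446450e-03, -2.51780271e-06]), 'tool_pos': array([ 0.16415255, -0.6028356 ,  0.403723  ]), 'tool_rot': array([ 0.56224335, -0.56142795,  0.4297566 , -0.42894095]), 'contact_force': array([-0.54870469,  0.56910488, -0.79871549]), 'ft_torque': array([ 0.00823343, -0.01082385, -0.02743111]), 'gripper_width': 0.9996756735007744}
```

View pics/scene0.png

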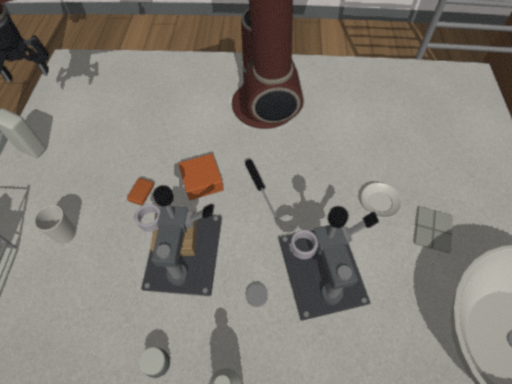

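View pics/top0.png

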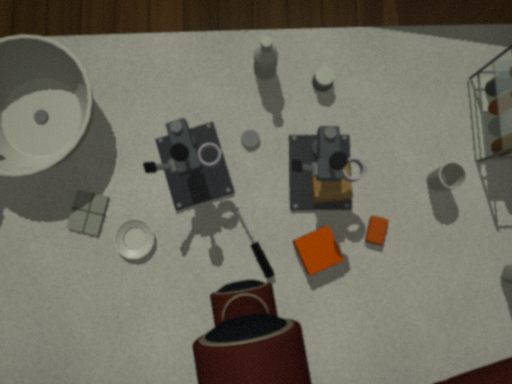

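View pics/wrist0.png

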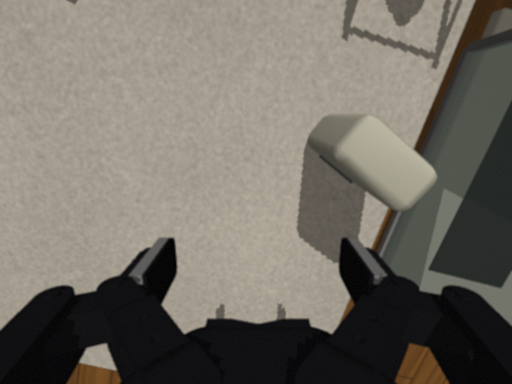

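The scene picture shows the block's stand at left: knob at (163,196), pad at (208,211), wood block at (187,240). In the top picture it is the right-hand stand: knob (338,160), pad (297,166), block (332,190). The other stand has no block, and the orange block lies loose in front. Next I measure from both views.

Run:
```python
from h import *
for n,pts in(('scene',dict(knob=(163,195),pad=(208,211),block=(188,242),column=(177,271),head=(170,250))),('top',dict(knob=(338,160),pad=(297,166),block=(332,190),column=(328,132),head=(327,165)))):
    w=np.load(n+'0.npy'); im=cv2.imread(f'pics/{n}0.png')
    for k,(u,v) in pts.items():
        print(n,k,w[v,u].round(3),im[v,u])
    # region clouds: black & in box
    x0,x1,y0,y1=(150,225,180,225) if n=='scene' else (285,355,145,180)
    s=w[y0:y1,x0:x1].reshape(-1,3);c=im[y0:y1,x0:x1].reshape(-1,3).max(1)
    for zlo,zhi in((.12,.185),(.185,.215),(.215,.235),(.235,.25),(.25,.265),(.265,.30)):
        q=s[(s[:,2]>zlo)&(s[:,2]<zhi)&(c<45)]
        if len(q):print(n,zlo,zhi,len(q),np.median(q,0).round(3),q.min(0).round(3),q.max(0).round(3))
    cv2.imwrite(f'pics/{n}c.png',cv2.resize(im[170:310,130:230] if n=='scene' else im[110:220,270:370],None,fx=5 if n=='top' else 4,fy=5 if n=='top' else 4,interpolation=cv2.INTER_CUBIC))
```

```text
scene knob [ 0.509 -0.175  0.265] [25 24 26]
scene pad [ 0.509 -0.094  0.208] [30 24 28]
scene block [ 0.519 -0.158  0.062] [ 86 117 139]
scene column [ 0.594 -0.171  0.07 ] [96 97 98]
scene head [ 0.584 -0.168  0.171] [92 92 92]
scene 0.185 0.215 94 [ 0.508 -0.096  0.206] [ 0.496 -0.107  0.193] [ 0.517 -0.086  0.214]
scene 0.215 0.235 1 [ 0.512 -0.089  0.215] [ 0.512 -0.089  0.215] [ 0.512 -0.089  0.215]
scene 0.235 0.25 25 [ 0.518 -0.172  0.247] [ 0.506 -0.187  0.244] [ 0.521 -0.161  0.25 ]
scene 0.25 0.265 248 [ 0.507 -0.176  0.263] [ 0.487 -0.195  0.25 ] [ 0.521 -0.161  0.265]
scene 0.265 0.3 14 [ 0.503 -0.177  0.265] [ 0.494 -0.194  0.265] [ 0.518 -0.166  0.266]
top knob [ 0.499 -0.178  0.265] [25 29 29]
top pad [ 0.499 -0.097  0.209] [23 28 28]
top block [ 0.462 -0.202  0.061] [34 55 69]
top column [ 0.584 -0.176  0.18 ] [ 95 100  98]
top head [ 0.508 -0.173  0.166] [65 65 61]
top 0.12 0.185 40 [ 0.478 -0.182  0.154] [ 0.476 -0.201  0.139] [ 0.55  -0.152  0.18 ]
top 0.185 0.215 118 [ 0.502 -0.097  0.208] [ 0.49  -0.179  0.187] [ 0.516 -0.086  0.215]
top 0.215 0.235 2 [ 0.499 -0.091  0.216] [ 0.498 -0.092  0.215] [ 0.501 -0.09   0.218]
top 0.235 0.25 14 [ 0.489 -0.167  0.247] [ 0.483 -0.183  0.243] [ 0.506 -0.162  0.249]
top 0.25 0.265 135 [ 0.5   -0.177  0.264] [ 0.483 -0.196  0.251] [ 0.519 -0.162  0.265]
top 0.265 0.3 110 [ 0.499 -0.181  0.266] [ 0.484 -0.195  0.265] [ 0.516 -0.165  0.269]
```

View pics/topc.png

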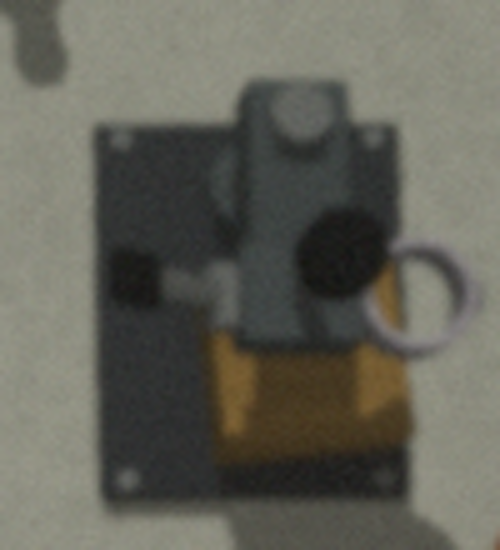

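View pics/scenec.png

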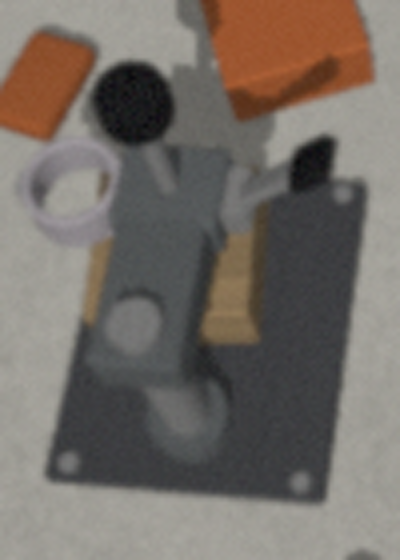

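Both views agree: knob top at about (0.502, -0.178, 0.265), pad at about (0.502, -0.096, 0.208), and the stand is nearly aligned with the world axes. The expected travel is about 63 mm. I'll rise, close the fingers and go to just above the knob.

Request:
carry_out:
  moves: [0,0,0,0,0,3.5,0,0,0,0,0,0,3.5,0,0,0,-0.022,2.8,3.55,0,0,0,0,-0.022,2.8,3.55,0,0,0,0,-0.022,2.8,3.55,0,0,0,0,-0.022,2.8,3.55,0,0,0,0,-0.022,2.8,3.55,0,0,0,0,-0.022,2.8,3.55,0,0,0,0,-0.022,2.8,3.55,0,0,0,0,-0.022,2.8,3.55,0,0,0,0,-0.022,2.8,3.55,0,0,0,0,-0.022,2.8,3.55,0,0,0,0,-0.022,2.8,3.55,0,0,0,0,-0.022,2.8,3.55,0,0,0,0,0,0,0,0,0,0,0,0,0,0,0,0]

```text
time: 2.15
tool_pos: [0.5, -0.1771, 0.4743]
tool_rot: [-0.5, 0.501, -0.5, 0.499]
contact_force: [0.1, -0.2, 1.0]
gripper_width: -0.003
```

Run:
```python
from h import *
s=manip.state();print({k:np.round(s[k],3) for k in('time','joint_pos','tool_pos','tool_rot','contact_force','gripper_width')})
f=grab('wrist','w1');w=cloud(f);np.save('w1.npy',w)
im=f['img'].max(2)
for lo,hi in((.19,.22),(.255,.275),(.275,.33)):
    m=(w[...,2]>lo)&(w[...,2]<hi)&(im<60)
    if m.sum():
        q=w[m];vu=np.argwhere(m);print(lo,hi,len(q),np.median(q,0).round(3),q.min(0).round(3),q.max(0).round(3),np.median(vu,0))
```

```text
{'time': np.float64(2.15), 'joint_pos': array([-0.481, -0.207,  1.743, -0.   ,  1.606,  1.088]), 'tool_pos': array([ 0.5  , -0.177,  0.474]), 'tool_rot': array([-0.5  ,  0.501, -0.5  ,  0.499]), 'contact_force': array([ 0.122, -0.229,  0.957]), 'gripper_width': np.float64(-0.003)}
0.19 0.22 760 [ 0.506 -0.099  0.205] [ 0.493 -0.11   0.193] [ 0.517 -0.087  0.214] [190. 170.]
0.255 0.275 1850 [ 0.507 -0.181  0.264] [ 0.488 -0.198  0.255] [ 0.522 -0.163  0.266] [210. 263.]
0.275 0.33 568 [ 0.508 -0.178  0.321] [ 0.507 -0.191  0.304] [ 0.513 -0.164  0.33 ] [245. 258.]
```

View pics/w1.png

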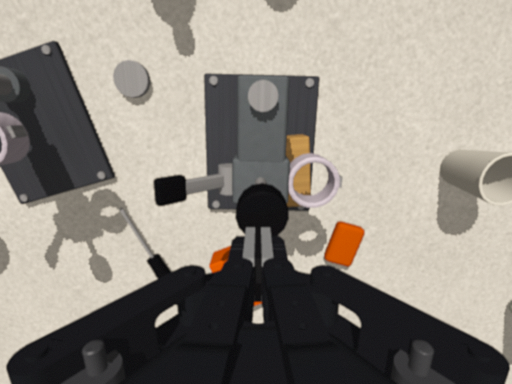

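The wrist picture shows the fingers over the knob (262,210), the pad at (170,190), and a ring on a stalk at (314,180) beside the head. Before descending I check the ring's height.

Run:
```python
import numpy as np
w=np.load('w1.npy')
for u,v in((336,180),(315,157),(320,204),(262,95),(246,175),(278,190),(203,184),(297,150)):print(u,v,w[v,u].round(3))
```

```text
336 180 [ 0.505 -0.26   0.162]
315 157 [ 0.529 -0.237  0.161]
320 204 [ 0.478 -0.245  0.163]
262 95 [ 0.588 -0.182  0.175]
246 175 [ 0.51  -0.166  0.164]
278 190 [ 0.517 -0.193  0.246]
203 184 [ 0.505 -0.124  0.181]
297 150 [ 0.524 -0.232  0.061]
```

Request:
carry_out:
  moves: [0,0,0,0.15,-0.2,-1.3,0,0,0,0,0.1,-0.1,-1.3,0,0,0,0,0,0,-0.8,0,0,0,0,0,0,-0.8,0,0,0,0,0,0,-0.8,0,0,0,0,0,0,-0.8,0,0,0,0,0,0,-0.8,0,0,0,0,0,0,-0.8,0,0,0,0,0,0,-0.8,0,0,0,0,0,0,-0.4,0,0,0,0,0,0,0,0]

```text
time: 3.58
tool_pos: [0.5027, -0.1798, 0.3879]
tool_rot: [0.501, -0.5, 0.5, -0.499]
contact_force: [-0.2, 0.2, 0.0]
gripper_width: 0.002
```

```bash
cat > look.py <<'E'
import sys
from h import *
f=grab('scene',sys.argv[1]);w=cloud(f);im=f['img'].max(2)
for n,(x0,x1,y0,y1,z0,z1) in dict(knob=(.48,.53,-.205,-.155,.17,.28),pad=(.48,.53,-.125,-.05,.12,.23)).items():
    m=(w[...,0]>x0)&(w[...,0]<x1)&(w[...,1]>y0)&(w[...,1]<y1)&(w[...,2]>z0)&(w[...,2]<z1)&(im<40)
    q=w[m];print(n,len(q),np.median(q,0).round(4),np.percentile(q,[5,50,95],axis=0).round(3).tolist())
i=f['img'][150:310,100:260,::-1];cv2.imwrite(f'pics/{sys.argv[1]}c.png',cv2.resize(i,None,fx=3.5,fy=3.5,interpolation=cv2.INTER_CUBIC))
print(manip.state()['contact_force'].round(2))
E
python3 look.py s2
```

```text
knob 180 [ 0.5124 -0.1688  0.213 ] [[0.499, -0.187, 0.198], [0.512, -0.169, 0.213], [0.52, -0.162, 0.275]]
pad 74 [ 0.5087 -0.0961  0.2061] [[0.498, -0.105, 0.197], [0.509, -0.096, 0.206], [0.515, -0.088, 0.213]]
[-0.86 -1.36  0.67]
```

View pics/s2c.png

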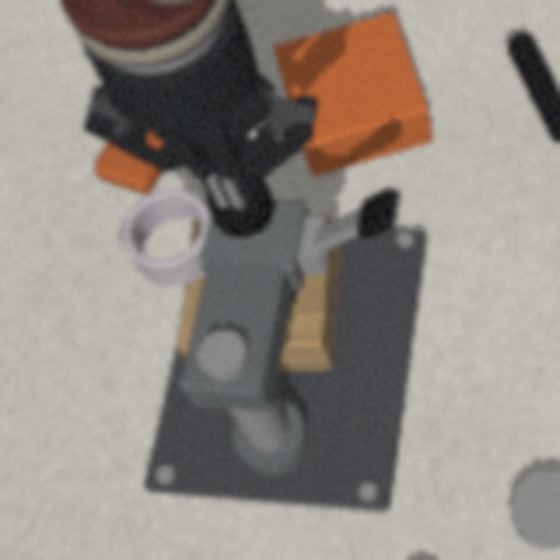

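The picture shows the knob pushed down to about z = 0.213 and the pad still open. I continue in small steps to contact.

Request:
carry_out:
  moves: [0,0,0,0,0,-0.4,0,0,0,0,0,0,-0.4,0,0,0,0,0,0,-0.2,0]

```text
time: 4.0
tool_pos: [0.5028, -0.1799, 0.3787]
tool_rot: [0.501, -0.5, 0.499, -0.5]
contact_force: [-0.4, 1.7, 2.7]
gripper_width: 0.001
```

Request:
carry_out:
  moves: [0,0,0,0,0,-0.2,0]

```text
time: 4.12
tool_pos: [0.5028, -0.1799, 0.3768]
tool_rot: [0.501, -0.5, 0.499, -0.5]
contact_force: [0.6, 2.8, 2.2]
gripper_width: -0.0
```

Request:
carry_out:
  moves: [0,0,0,0,0,-0.2,0]

```text
time: 4.25
tool_pos: [0.5028, -0.1799, 0.3754]
tool_rot: [0.501, -0.5, 0.499, -0.5]
contact_force: [-1.9, 3.3, 10.8]
gripper_width: -0.0
```

Request:
carry_out:
  moves: [0,0,0,0,0,-0.1,0]

```text
time: 4.38
tool_pos: [0.5028, -0.1799, 0.3754]
tool_rot: [0.501, -0.5, 0.499, -0.5]
contact_force: [-3.2, 4.1, 11.2]
gripper_width: -0.0
```

Request:
carry_out:
  moves: [0,0,0,0,0,-0.1,0]

```text
time: 4.5
tool_pos: [0.5029, -0.1799, 0.3753]
tool_rot: [0.501, -0.5, 0.499, -0.5]
contact_force: [-4.4, 4.8, 15.3]
gripper_width: -0.002
```

Motion stopped at TCP z = 0.3753 with the force rising, so the knob top is at 0.202, as expected with the foot on the block. Now I lift and move over to the pad.

Request:
carry_out:
  moves: [0,0,0,0,0,0.5,0,0,0,0,0,0,1.5,0,0,0,0,0,0,2.2,0,0,0,0,0,2.8,0,0,0,0,0,0,2.7,0,0,0,0,0,0,2.7,0,0,0,0,0,0,0,0,0]

```text
time: 5.38
tool_pos: [0.5026, -0.097, 0.415]
tool_rot: [-0.501, 0.501, -0.499, 0.499]
contact_force: [0.1, -0.8, 0.8]
gripper_width: 0.002
```

```bash
python3 look.py s3
```

```text
knob 233 [ 0.5076 -0.176   0.2007] [[0.492, -0.191, 0.187], [0.508, -0.176, 0.201], [0.52, -0.163, 0.203]]
pad 78 [ 0.5088 -0.0959  0.2068] [[0.498, -0.105, 0.198], [0.509, -0.096, 0.207], [0.516, -0.088, 0.213]]
[-0.3   0.93  0.71]
```

View pics/s3c.png

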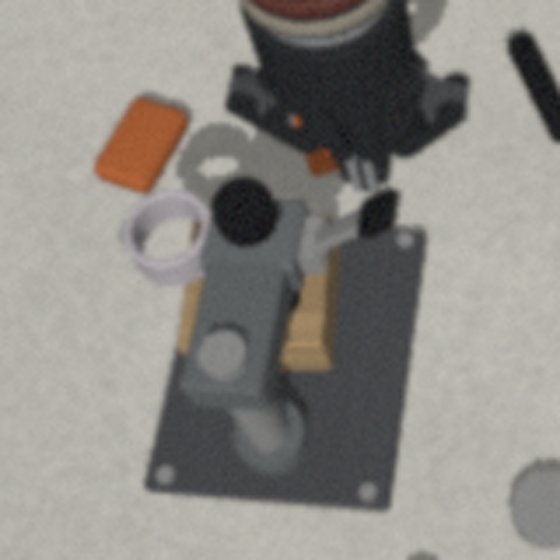

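The picture shows the knob staying down (top near 0.202, crop (245,212)), the block in place, and the fingers just above the pad at crop (378,212). I now press the lever along its arc.

Request:
carry_out:
  moves: [0,0,0,0,0.2,-1.0,0,0,0,0,0,0.0,-1.0,0,0,0,0,0,0.4,-0.5,0,0,0,0,0,0.4,-0.5,0,0,0,0,0,0.4,-0.5,0,0,0,0,0,0.4,-0.5,0,0,0,0,0,0.2,-0.6,0,0,0,0,0,0.1,-0.6,0,0,0,0,0,0.0,-0.6,0,0,0,0,0,0,-0.6,0,0,0,0,0,0,-0.5,0,0,0,0,0,0,-0.3,0]

```text
time: 6.92
tool_pos: [0.5026, -0.0771, 0.3421]
tool_rot: [-0.5, 0.5, -0.5, 0.499]
contact_force: [-0.3, 1.8, 1.9]
gripper_width: 0.004
```

Request:
carry_out:
  moves: [0,0,0,0,0,-0.3,0,0,0,0,0,0,-0.3,0,0,0,0,0,0,-0.2,0]

```text
time: 7.3
tool_pos: [0.5026, -0.077, 0.3345]
tool_rot: [0.5, -0.5, 0.5, -0.499]
contact_force: [0.6, 1.4, 3.4]
gripper_width: 0.002
```

Request:
carry_out:
  moves: [0,0,0,0,0,-0.2,0,0,0,0,0,0,-0.1,0]

```text
time: 7.55
tool_pos: [0.5027, -0.077, 0.3316]
tool_rot: [0.5, -0.5, 0.5, -0.5]
contact_force: [0.3, 2.5, 3.0]
gripper_width: -0.001
```

Request:
carry_out:
  moves: [0,0,0,0,0,-0.15,0]

```text
time: 7.68
tool_pos: [0.5027, -0.077, 0.3302]
tool_rot: [0.5, -0.5, 0.5, -0.5]
contact_force: [0.6, 2.4, 2.1]
gripper_width: -0.0
```

Request:
carry_out:
  moves: [0,0,0,0,0,-0.15,0,0,0,0,0,0,-0.1,0]

```text
time: 7.92
tool_pos: [0.5028, -0.077, 0.3287]
tool_rot: [0.501, -0.5, 0.5, -0.499]
contact_force: [-3.7, 3.5, 9.0]
gripper_width: 0.001
```

Request:
carry_out:
  moves: [0,0,0,0,0,-0.15,0]

```text
time: 8.05
tool_pos: [0.5029, -0.077, 0.3285]
tool_rot: [0.501, -0.5, 0.5, -0.5]
contact_force: [-6.5, 4.7, 16.9]
gripper_width: 0.003
```

Request:
carry_out:
  moves: [0,0,0,0,0,-0.15,0]

```text
time: 8.18
tool_pos: [0.503, -0.077, 0.3282]
tool_rot: [0.501, -0.5, 0.5, -0.499]
contact_force: [-9.0, 4.7, 23.0]
gripper_width: 0.002
```

The lever is on a hard stop: the tip holds at z = 0.155 while the force climbs to 23 N. I retreat upwards, clear of the stand, and check.

Request:
carry_out:
  moves: [0,0,0,0,0,0.5,0,0,0,0,0,0,1.5,0,0,0,0,0,0,4,0,0,0,0,0,0,5,0,0,0,0,0,0,4,0,0,0,0,-4,0,0,0,0,0,0,-3,0,0,0,0,0,0,0,0,0,0]

```text
time: 9.18
tool_pos: [0.4315, -0.0771, 0.4752]
tool_rot: [-0.5, 0.5, -0.499, 0.5]
contact_force: [-0.1, 0.2, 0.5]
gripper_width: -0.0
```

```bash
python3 look.py s4
python3 - <<'E'
from h import *
f=grab('wrist','w4');w=cloud(f);im=f['img'].max(2)
for n,(x0,x1,y0,y1,z0,z1) in dict(knob=(.48,.53,-.205,-.155,.185,.28),pad=(.48,.53,-.1,-.05,.14,.23)).items():
    q=w[(w[...,0]>x0)&(w[...,0]<x1)&(w[...,1]>y0)&(w[...,1]<y1)&(w[...,2]>z0)&(w[...,2]<z1)&(im<60)]
    if len(q):
        A=np.c_[q[:,:2],np.ones(len(q))];print(n,len(q),np.median(q,0).round(4),np.ptp(q,0).round(3),'slopes',np.linalg.lstsq(A,q[:,2],rcond=None)[0][:2].round(3))
E
```

```text
knob 239 [ 0.5076 -0.1762  0.2005] [[0.491, -0.19, 0.187], [0.508, -0.176, 0.2], [0.52, -0.163, 0.203]]
pad 96 [ 0.5059 -0.0764  0.1547] [[0.496, -0.086, 0.152], [0.506, -0.076, 0.155], [0.515, -0.065, 0.157]]
[-0.35 -0.92  0.71]
knob 1696 [ 0.5024 -0.177   0.2017] [0.037 0.036 0.019] slopes [ 0.003 -0.168]
pad 626 [ 0.5049 -0.0762  0.1552] [0.023 0.028 0.006] slopes [-0.005  0.005]
```

View pics/s4c.png

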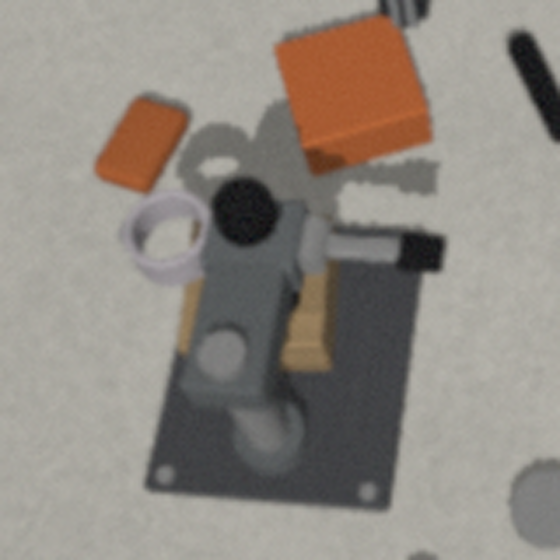

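View pics/w4.png

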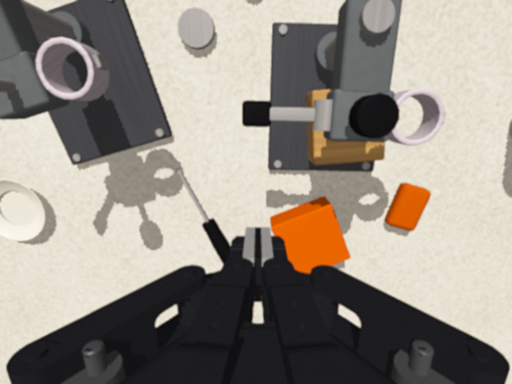

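Both pictures show the lever level (pad at wrist pixel (257,113), slope about 0, z = 0.155). The knob is down at z = 0.202 (374,116) and the block is still under the stop (345,140). The arm is clear, so I hand in.

```bash
python3 -c "
from plant import manip
print(manip.job_done(), manip.state()['time'])"
```

```text
the job is handed in; nothing more can be done
the job is handed in; nothing more can be done
```

I pushed the depth stop down on the stand that holds the wooden block until its foot met the block, then pressed the clamp lever down to its hard stop. I then backed the arm clear and handed the job in at about 9.3 s; no verdict was reported.

- **Depth stop:** the knob top stopped at z = 0.202 m, exactly where the foot meets the 62 mm block top. The wrist force had risen to 15 N. It was still at 0.202 m after I pressed the lever.
- **Clamp lever:** the pad is level at z = 0.155 m, having sunk about 50 mm and moved about 21 mm outwards. It stopped hard at a vertical force of 23 N.
- **Block:** it is still under the stop.
- **Disagreements:** the outward move came out 4 mm under the stated 25 mm, which is roughly the measuring error. In the last wrist view, the slope fit on the knob read -0.17 because it also caught the knob's side. The scene view and the stopping height both agree with 0.202 m.

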